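# Show which vial goes into the empty rack place

## Task

Show the assistant what to put away: with the fingers pointing straight down, come down just above the cap of the smallest of the three vials on the steel tray and dwell there for two seconds, then rise, come down just above the one empty place in the grey vial rack and finish there, still pointing at it, after another two seconds. Only point: touch and move nothing, and bring the fingers low over no other vial, on the tray or in the rack.

Things in the scene. Friction and masses are not known exactly. Their poses are not given: they have to be found in the camera images.
- tray: flat steel tray lying on the table, 136 x 246 mm, rim 16 mm high; it carries three closed tablet vials of different size, in a row with axes at least 60 mm apart, so widely opened fingers could strike a neighbour. Origin at the centre of its underside; its y axis runs along the long side. Tray and rack may each stand on the left or the right.
- rack: grey plastic vial rack, block 116 x 170 mm and 45 mm high, with 2 x 3 round places, centres 54 mm apart both ways, 37 mm wide and 35 mm deep; five places hold vials and one is empty. Origin at the centre of its underside, z up, y axis along the long side.
- vial_small_cap (a point): centre of the top of the cap of the smallest vial on the tray: brown, white cap, 34 mm across, 66 mm tall, top about 68 mm above the table. z up.
- empty_place (a point): centre of the mouth of the rack's empty place, level with the rack's top face, 45 mm above the table. z up. The vials in the neighbouring places, axes 54 mm away, rise up to 31 mm above this level.
- vial_small: the smallest of the three vials on the tray, 34 mm across and 66 mm tall; origin at the centre of its underside.
- vial_medium: middle-sized vial on the tray, brown with a white cap, 43 mm across and 78 mm tall; origin at the centre of its underside.
- vial_large: largest vial on the tray, white, 52 mm across and 88 mm tall; origin at the centre of its underside.
- rack_vial_1: a vial standing in the rack, 34 mm across and 62 mm tall, its foot 10 mm above the table; origin at the centre of its underside.
- rack_vial_2: a vial standing in the rack, 34 mm across and 60 mm tall, its foot 10 mm above the table; origin at the centre of its underside.
- rack_vial_3: a vial standing in the rack, 34 mm across and 66 mm tall, its foot 10 mm above the table; origin at the centre of its underside.
- rack_vial_4: a vial standing in the rack, 34 mm across and 62 mm tall, its foot 10 mm above the table; origin at the centre of its underside.
- rack_vial_5: a vial standing in the rack, 34 mm across and 60 mm tall, its foot 10 mm above the table; origin at the centre of its underside.

How it is judged:
By the outcome, as a careful person would: the job done as asked, in the order asked, and still so for the second after the job is handed in, with the robot touching nothing.
It also fails if it takes over 40 s, if anything falls off the work surface, if the arm or the gripper's body presses on something with over 40 N, if the wrist force passes 120 N, or if a joint passes its speed limit or range.

## Robot

A 6-joint arm with a two-finger parallel gripper is mounted at the origin on the work surface; the furniture and walls round the work are solid. World frame = base frame: x ahead of the robot, y to its left, z up, the work surface at z = 0. Lengths are in m, angles in rad, forces in N, time in s.
With the tool pointing down it reaches from about 0.35 to 0.775 m from the base axis. Payload 7.3 kg.
Tool frame: the origin (TCP) lies between the finger pads, 19 mm behind the fingertips; this is the grasp point; z points along the fingers, y is the line along which they close (so a half turn about z gives the same grasp; the last joint's range is limited). The gripper opens to 92 mm and grips with 3 to 60 N. Pads are 19 mm wide; open, the fingers measure 130 mm over their backs; the gripper's body (75 mm by 190 mm) begins 47 mm behind the grasp point.
Start: joints at [1.062, 0.342, 1.524, -0, 1.275, -0.146], TCP at [0.186, 0.491, 0.246] pointing down, gripper open.
Joint ranges: [-2.53, 2.53], [-0.77, 2.02], [0.04, 2.7], [-1, 4.14], [0.28, 2.66], [-3.11, 3.11]. Speed limits (rad/s): [2.57, 2.57, 3.14, 3.14, 3.14, 3.14].

## Interface

Orientations are given as [roll, pitch, yaw] about the fixed x, y, z axes, in that order (R = Rz(yaw) Ry(pitch) Rx(roll)).
In Python, from cell import robot, workorder, read_camera gives the robot as it stands (robot), with the cameras as plain functions and the job (workorder).
- The arm moves only by the shell command python3 drive.py 'ROWS' [OPENING] [FORCE]. ROWS is a JSON list of rows, 1 to 8 of them, each of 6 numbers: dx, dy, dz in m, then a rotation vector rx, ry, rz in rad; each row shifts and turns the commanded pose from where the row before left it, along the tool's axes as they then stand; what a row does not reach is not made up. A row lasts 1/12 s, in which the tool goes at most 0.0417 m and 0.125 rad, less where a joint would pass 70% of its speed; a pose out of reach is approached as far as the arm can. OPENING is the finger opening in m, set as the command begins (- or left out keeps the last). The fingers move at their own pace and stop on an object; FORCE is the grip in N (left out, the last holds). Time passes only in rows, so rows that do not move let the fingers close. It prints the time, the measured TCP pose, the force, the opening and the grip force at its end.
- robot.observe(): the state, without advancing time (a new reading comes with each control period).
- read_camera(name): name is "scene" or "side" or "wrist"; returns a dict with "image" (420x560x3 uint8, red, green, blue), "fx", "fy", "cx", "cy" (pixels), "pose" (4x4, takes a point from camera to world coordinates). Camera axes: x right, y down, z forward; pixel columns grow to the right and rows downward; lengths in m; the calibration is good to about 2 mm. The wrist camera is an equidistant fisheye: a pixel r from the principal point sees the ray r / f radians off the axis. A picture is of the moment at which its call begins. There is no depth.
- workorder.hand_in(): hands the job in; it is judged then, once.
The state is a dict: "time": time; "qpos": joint angles; "qvel": joint speeds; "joint_efforts": joint torques, N m; "tool_pos": TCP position; "tool_rot": TCP orientation; "contact_force": force on the tool from outside, world axes, zero at the start; "torque": the same for the moment, N m; "opening": finger opening in m; "grip_force": force on a finger pad.
Only numpy, scipy, OpenCV 4.12 (cv2) and the standard library are available. Lean on these libraries where they do the work, as an engineer would, in place of code of your own. Each camera call takes 0.05 s, during which the arm holds its last target. There are 200 camera calls.

## Working session

There is one attempt and no reset: what is moved stays moved. The work goes in short steps, Python scripts to look and compute and a shell command to move; the robot and the scene stay as the last step left them, time stands still between calls to the robot, and variables do not carry over. Pictures are saved under pics/ and viewed, at most 10 in all, crops included, and the job is handed in when it is done.

```bash
mkdir -p pics; cat > h.py <<'E'
import numpy as np, cv2
from cell import robot, workorder, read_camera
E
python3 - <<'E'
from h import *
for n in ["scene","side","wrist"]:
    c=read_camera(n); cv2.imwrite(f"pics/{n}.png",c["image"][:,:,::-1]); np.savez(f"{n}.npz",**c)
    print(n,c["fx"],c["cx"],c["cy"],np.round(c["pose"],3).tolist())
s=robot.observe();print(s["time"],s["tool_rot"],s["opening"])
E
```

```text
scene 504.9744072269086 284.82401824666294 206.36372919488872 [[-0.998, -0.057, 0.04, 0.463], [-0.069, 0.841, -0.536, 0.475], [-0.003, -0.538, -0.843, 0.841], [0.0, 0.0, 0.0, 1.0]]
side 459.6418734773575 276.6257632611428 204.97233022139022 [[0.139, -0.591, 0.795, -0.309], [-0.99, -0.095, 0.102, -0.104], [0.015, -0.801, -0.599, 0.662], [0.0, 0.0, 0.0, 1.0]]
wrist 325.19226210127806 284.9132200635131 208.39995083937197 [[0.355, 0.894, 0.274, 0.111], [0.935, -0.339, -0.106, 0.518], [-0.002, 0.294, -0.956, 0.384], [0.0, 0.0, 0.0, 1.0]]
0.15 [-3.14050879e+00 -1.59963316e-04  2.77880784e+00] 0.09169928931234103
```

View pics/scene.png

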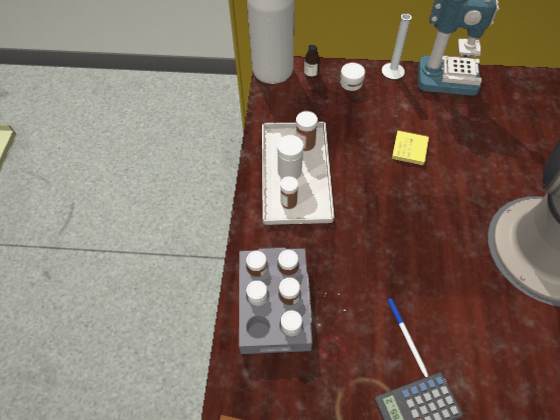

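View pics/side.png

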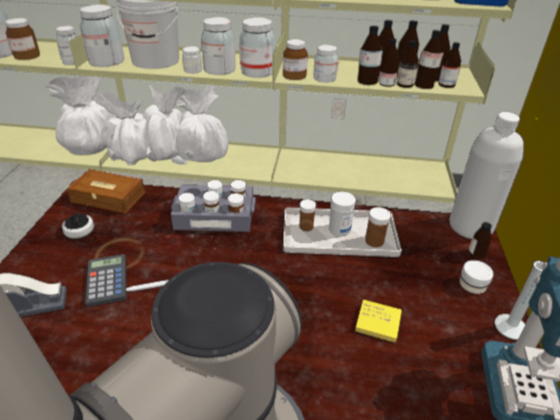

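View pics/wrist.png

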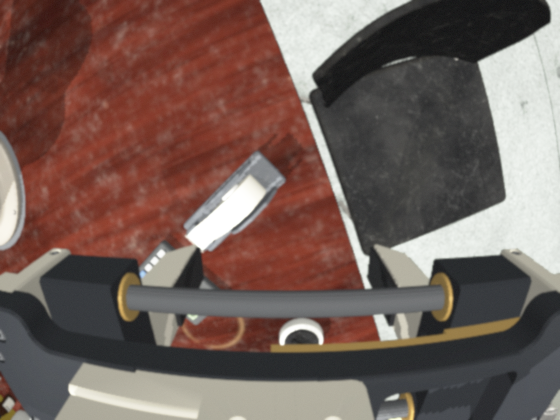

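The scene picture shows the tray with its vials in a row. The small one's cap is near (289,184), the large near (290,146) and the medium near (306,121). The rack is below it, with its empty place near (258,326). In the side picture the small cap is near (307,206). The wrist view shows no targets. Next I'll look at enlarged crops.

```bash
python3 - <<'E'
from h import *
a=cv2.imread("pics/scene.png");b=cv2.imread("pics/side.png")
cv2.imwrite("pics/c1.png",np.hstack([cv2.resize(a[105:225,250:340],None,fx=4.4,fy=4.4,interpolation=2),cv2.resize(a[240:360,230:320],None,fx=4.4,fy=4.4,interpolation=2)]))
cv2.imwrite("pics/c2.png",cv2.resize(b[175:265,165:405],None,fx=3.33,fy=3.33,interpolation=2))
E
```

```text
(no output)
```

View pics/c1.png

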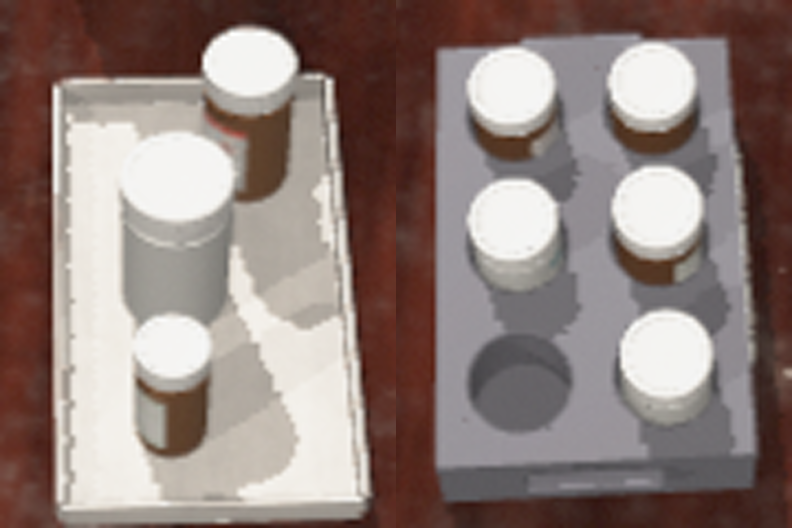

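View pics/c2.png

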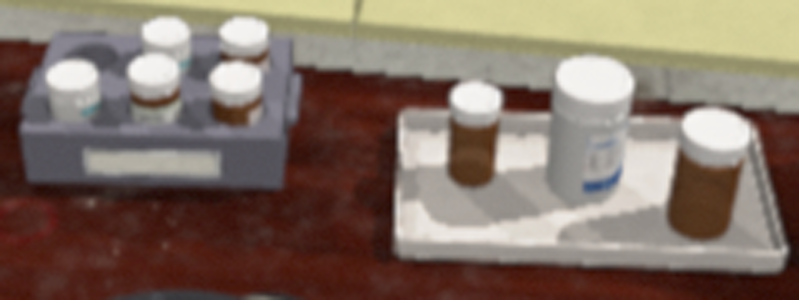

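The crops give pixel positions. The small cap's top centre is at (173,343) in the scene crop and (476,95) in the side crop. The empty mouth's centre is at (521,382) in the scene crop and about (95,57) in the side crop. The large and medium caps and the empty place's neighbours are also visible.

```bash
python3 - <<'E'
from h import *
S=dict(np.load("scene.npz"));D=dict(np.load("side.npz"))
def ray(c,u,v):
    d=c["pose"][:3,:3]@[(u-c["cx"])/c["fx"],(v-c["cy"])/c["fy"],1];return c["pose"][:3,3],d/np.linalg.norm(d)
def at(c,p,z):
    o,d=ray(c,*p);return o+d*(z-o[2])/d[2]
def tri(p,q):
    A=0;b=0;R=[ray(S,*p),ray(D,*q)]
    for o,d in R:
        P=np.eye(3)-np.outer(d,d);A=A+P;b=b+P@o
    X=np.linalg.solve(A,b);return X,[np.linalg.norm(np.cross(X-o,d)) for o,d in R]
t=lambda x,y:(250+x/4.4-.4,105+y/4.4-.4)
r=lambda x,y:(230+(x-396)/4.4-.4,240+y/4.4-.4)
s=lambda x,y:(165+x/3.33-.35,175+y/3.33-.35)
for n,p,q,z in [("small",t(173,343),s(476,93),.068),("large",t(178,177),s(594,79),.09),("med",t(250,64),s(716,131),.08),
 ("empty",r(521,382),s(95,57),.045),("nb_right",r(666,350),s(72,76),.072),("nb_up",r(514,218),s(165,36),.072),("x",r(657,210),s(154,71),.072),("x",r(511,87),s(243,34),.072),("x",r(652,82),s(237,78),.072)]:
    X,e=tri(p,q);print(n,X.round(4),np.round(e,4),at(S,p,z).round(4),at(D,q,z).round(4))
for p in [(437,467),(755,458),(437,45),(727,38)]:print(at(S,r(*p),.045).round(4))
E
```

```text
small [ 0.4955 -0.0681  0.0701] [0.0002 0.0002] [ 0.4957 -0.0698  0.068 ] [ 0.4981 -0.0678  0.068 ]
large [ 0.4981 -0.143   0.0885] [0.0006 0.0006] [ 0.4983 -0.1424  0.09  ] [ 0.4952 -0.1424  0.09  ]
med [ 0.4701 -0.2206  0.0774] [0.0006 0.0006] [ 0.4703 -0.219   0.08  ] [ 0.4658 -0.2196  0.08  ]
empty [0.5289 0.2009 0.0444] [0.0013 0.0013] [0.5281 0.2023 0.045 ] [0.5294 0.1998 0.045 ]
nb_right [0.4746 0.1961 0.0688] [0.0011 0.0011] [0.4751 0.1962 0.072 ] [0.4694 0.1952 0.072 ]
nb_up [0.5344 0.1482 0.066 ] [0.0016 0.0016] [0.5347 0.1492 0.072 ] [0.5242 0.1467 0.072 ]
x [0.4818 0.1431 0.0733] [0.0001 0.0001] [0.4819 0.1424 0.072 ] [0.4834 0.1438 0.072 ]
x [0.5409 0.0952 0.0689] [0.0013 0.0013] [0.5412 0.0955 0.072 ] [0.5351 0.0949 0.072 ]
x [0.4872 0.0888 0.07  ] [0.0002 0.0002] [0.4872 0.0896 0.072 ] [0.4843 0.0883 0.072 ]
[0.5553 0.2359 0.045 ]
[0.4408 0.2247 0.045 ]
[0.5756 0.0654 0.045 ]
[0.4592 0.0544 0.045 ]
```

```bash
R='[-0.0306,-0.0258,0,0,0,0]'; python3 drive.py '[[-0.0306,-0.0258,0,0,0,0],[-0.0306,-0.0258,0,0,0,0],[-0.0306,-0.0258,0,0,0,0],[-0.0306,-0.0258,0,0,0,0],[-0.0306,-0.0258,0,0,0,0],[-0.0306,-0.0258,0,0,0,0],[-0.0306,-0.0258,0,0,0,0],[-0.0306,-0.0258,0,0,0,0]]' 0 5
python3 drive.py '[[-0.0306,-0.0258,0,0,0,0],[-0.0306,-0.0258,0,0,0,0],[-0.0306,-0.0258,0,0,0,0],[-0.0306,-0.0258,0,0,0,0],[-0.0306,-0.0258,0,0,0,0],[-0.0306,-0.0258,0,0,0,0],[-0.0306,-0.0258,0,0,0,0],[-0.0306,-0.0258,0,0,0,0]]'
python3 drive.py '[[0,0,0,0,0,0],[0,0,0,0,0,0]]'
cat >> h.py <<'E'
from scipy.spatial.transform import Rotation as Ro
def go(t):
    s=robot.observe();M=Ro.from_euler('xyz',s["tool_rot"])
    print(s["time"],s["tool_pos"],s["tool_rot"],s["opening"],"delta",M.inv().apply(np.array(t)-s["tool_pos"]).round(4))
E
python3 - <<'E'
from h import *
go([.497,-.0688,.130])
c=read_camera("wrist"); cv2.imwrite("pics/w2.png",c["image"][:,:,::-1])
E
```

```text
time: 0.82
tool_pos: [0.3422, 0.2092, 0.2456]
tool_rot: [3.141, 0.0, 2.779]
contact_force: [0.7, 0.9, -0.4]
opening: 0.043
grip_force: 0.0
time: 1.48
tool_pos: [0.498, -0.0709, 0.2453]
tool_rot: [3.141, -0.0, 2.778]
contact_force: [0.5, 1.1, 0.7]
opening: 0.0006
grip_force: 0.0
time: 1.65
tool_pos: [0.4977, -0.0704, 0.2447]
tool_rot: [3.142, -0.001, 2.775]
contact_force: [0.4, 0.4, -0.1]
opening: 0.0006
grip_force: 0.0
1.65 [ 0.4977263  -0.07040082  0.24468687] [ 3.14152079e+00 -1.46979194e-03  2.77538516e+00] 0.0006227386784505895 delta [0.0011 0.0012 0.1147]
```

View pics/w2.png

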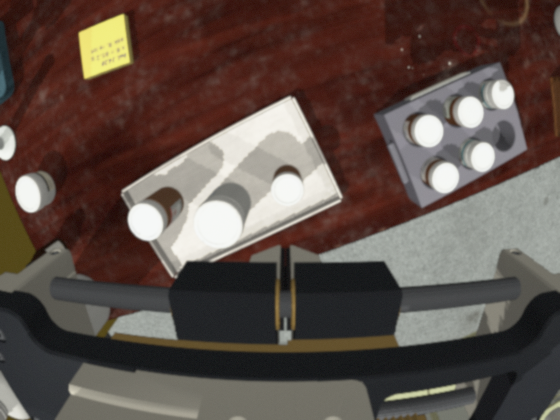

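The wrist picture shows the closed fingers, with the small cap in line with them at (287,185), the large at (219,222) and the medium at (148,219). The empty place is at (503,135). I'll check these against my positions.

```bash
python3 - <<'E'
from h import *
c=read_camera("wrist");T=c["pose"]
for u,v,z in[(287,186,.069),(503,136,.045)]:
    p=np.array([u-c["cx"],v-c["cy"]]);r=np.linalg.norm(p);a=r/c["fx"]
    d=T[:3,:3]@[*(p/r*np.sin(a)),np.cos(a)];print((T[:3,3]+d*(z-T[2,3])/d[2]).round(4))
E
python3 drive.py '[[0.001,0.001,0.03,0,0,0],[0,0,0.03,0,0,0],[0,0,0.03,0,0,0],[0,0,0.02,0,0,0],[0,0,0,0,0,0],[0,0,0,0,0,0]]'
python3 -c "
from h import *
go([.497,-.0688,.1])"
```

```text
[ 0.4914 -0.0657  0.069 ]
[0.5278 0.2023 0.045 ]
time: 2.25
tool_pos: [0.4963, -0.0661, 0.1355]
tool_rot: [3.142, -0.002, 2.781]
contact_force: [0.5, -0.5, -0.3]
opening: 0.0003
grip_force: 0.0
2.25 [ 0.49626239 -0.06614125  0.13552309] [ 3.14152229e+00 -1.86872216e-03  2.78063397e+00] 0.00028197333146872907 delta [-0.0017 -0.0022  0.0355]
```

```bash
python3 - <<'E'
from h import *
c=read_camera("wrist");np.savez("w3.npz",**c)
cv2.imwrite("pics/w3.png",cv2.resize(c["image"][150:300,200:370,::-1],None,fx=4,fy=4,interpolation=2))
E
```

```text
(no output)
```

View pics/w3.png

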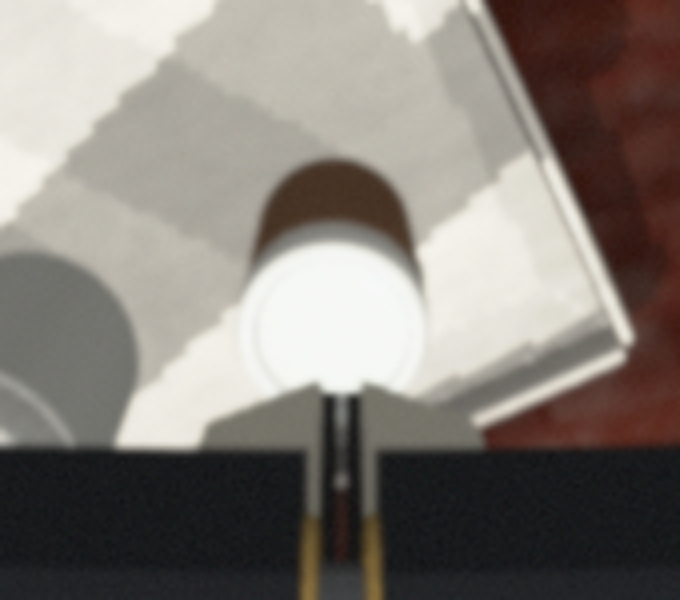

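The cap's top is centred near (333,329) in the crop, partly behind the closed fingertips, which sit near (342,390).

```bash
python3 - <<'E'
from h import *
c=dict(np.load("w3.npz"));T=c["pose"]
for x,y in[(240,325),(427,325),(333,240),(333,329)]:
    p=np.array([200+x/4-.4-c["cx"],150+y/4-.4-c["cy"]]);r=np.linalg.norm(p);a=r/c["fx"]
    d=T[:3,:3]@[*(p/r*np.sin(a)),np.cos(a)];z=.069;print((T[:3,3]+d*(z-T[2,3])/d[2]).round(4))
go([.495,-.068,.1])
E
```

```text
[ 0.4892 -0.0829  0.069 ]
[ 0.5004 -0.0533  0.069 ]
[ 0.4806 -0.0628  0.069 ]
[ 0.4954 -0.0684  0.069 ]
2.3 [ 0.4972089  -0.06665444  0.13661266] [3.14136391e+00 9.54928920e-04 2.78028734e+00] 0.00019573314187401884 delta [ 0.0016 -0.002   0.0366]
```

```bash
python3 drive.py '[[0,-0.0025,0.012,0,0,0],[0,0,0.012,0,0,0],[0,0,0.012,0,0,0],[0,0,0,0,0,0],[0,0,0,0,0,0],[0,0,0,0,0,0],[0,0,0,0,0,0],[0,0,0,0,0,0]]'
python3 -c "
from h import *
go([.496,-.0685,.1])"
for i in 1 2 3; do python3 drive.py '[[0,0,0,0,0,0],[0,0,0,0,0,0],[0,0,0,0,0,0],[0,0,0,0,0,0],[0,0,0,0,0,0],[0,0,0,0,0,0],[0,0,0,0,0,0],[0,0,0,0,0,0]]'; done | grep -E 'time|pos'
```

```text
time: 2.97
tool_pos: [0.4967, -0.0699, 0.1005]
tool_rot: [3.141, 0.002, 2.779]
contact_force: [-0.0, -0.8, 0.4]
opening: 0.0008
grip_force: 0.0
2.9667 [ 0.49665314 -0.06993692  0.10052815] [3.14131532e+00 1.89824738e-03 2.77889434e+00] 0.0008413197333272781 delta [0.0011 0.0011 0.0005]
time: 3.63
tool_pos: [0.496, -0.0699, 0.0995]
time: 4.3
tool_pos: [0.4961, -0.0699, 0.0995]
time: 4.97
tool_pos: [0.4961, -0.0699, 0.0995]
```

```bash
python3 drive.py '[[0,0,0,0,0,0],[0,0,0,0,0,0],[0,0,0,0,0,0],[0,0,0,0,0,0],[0,0,0,0,0,0],[0,0,0,0,0,0]]' | grep time
python3 drive.py '[[0,0,-0.025,0,0,0],[0,0,-0.03,0,0,0],[0,0,-0.03,0,0,0],[0,0,-0.03,0,0,0],[0,0,-0.015,0,0,0],[0,0,0,0,0,0]]' | grep pos
python3 drive.py '[[0.0083,0.0332,0,0,0,0],[0.0083,0.0332,0,0,0,0],[0.0083,0.0332,0,0,0,0],[0.0083,0.0332,0,0,0,0],[0.0083,0.0332,0,0,0,0],[0.0083,0.0332,0,0,0,0],[0.0083,0.0332,0,0,0,0],[0.0083,0.0332,0,0,0,0]]' | grep pos
python3 drive.py '[[0,0,0,0,0,0],[0,0,0,0,0,0],[0,0,0,0,0,0]]'
python3 - <<'E'
from h import *
go([.528,.2015,.078])
c=read_camera("wrist");np.savez("w4.npz",**c)
cv2.imwrite("pics/w4.png",cv2.resize(c["image"][120:310,180:390,::-1],None,fx=3,fy=3,interpolation=2))
E
```

```text
time: 5.47
tool_pos: [0.4978, -0.0703, 0.2334]
tool_pos: [0.5277, 0.2036, 0.2283]
time: 6.88
tool_pos: [0.5278, 0.2016, 0.2285]
tool_rot: [-3.14, -0.001, 2.779]
contact_force: [-0.0, -0.8, 0.1]
opening: 0.0002
grip_force: 0.0
6.8833 [0.52776146 0.20161895 0.22848147] [-3.14019329e+00 -1.36134840e-03  2.77939879e+00] 0.00016029735306193678 delta [-0.0005  0.0002  0.1505]
```

View pics/w4.png

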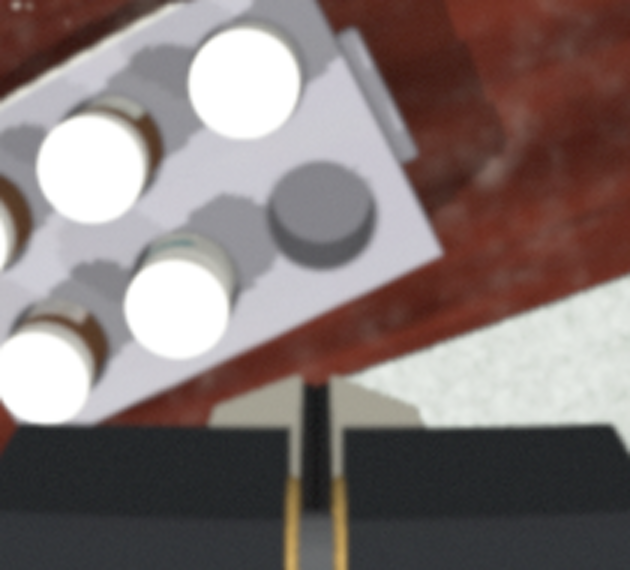

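The empty mouth is centred near (321,215) in the crop, in line with the fingers. Its neighbours are at (245,82) and (178,308). I'll locate it, then descend partway.

```bash
python3 - <<'E'
from h import *
c=dict(np.load("w4.npz"));T=c["pose"]
for x,y,z in[(321,215,.045),(245,82,.072),(178,308,.072)]:
    p=np.array([180+x/3-.3-c["cx"],120+y/3-.3-c["cy"]]);r=np.linalg.norm(p);a=r/c["fx"]
    d=T[:3,:3]@[*(p/r*np.sin(a)),np.cos(a)];print((T[:3,3]+d*(z-T[2,3])/d[2]).round(4))
E
python3 drive.py '[[0,0,0.03,0,0,0],[0,0,0.03,0,0,0],[0,0,0.03,0,0,0],[0,0,0.02,0,0,0],[0,0,0,0,0,0],[0,0,0,0,0,0],[0,0,0,0,0,0]]'
python3 -c "
from h import *
go([.528,.202,.077])"
```

```text
[0.5289 0.2018 0.045 ]
[0.4753 0.1972 0.072 ]
[0.5351 0.1499 0.072 ]
time: 7.52
tool_pos: [0.5293, 0.2014, 0.121]
tool_rot: [3.14, 0.002, 2.778]
contact_force: [0.3, -0.0, -0.0]
opening: 0.0004
grip_force: 0.0
7.5167 [0.52925092 0.20141515 0.1210051 ] [3.14031812e+00 1.87351219e-03 2.77756291e+00] 0.00040449458387618235 delta [0.0015 0.     0.044 ]
```

All agree to within about 1 mm. Now the final descent (fingertips about 12 mm above the mouth), then the dwell.

```bash
python3 drive.py '[[0.0005,0,0.012,0,0,0],[0,0,0.012,0,0,0],[0,0,0.012,0,0,0],[0,0,0.008,0,0,0],[0,0,0,0,0,0],[0,0,0,0,0,0],[0,0,0,0,0,0],[0,0,0,0,0,0]]'
for i in 1 2 3 4; do python3 drive.py '[[0,0,0,0,0,0],[0,0,0,0,0,0],[0,0,0,0,0,0],[0,0,0,0,0,0],[0,0,0,0,0,0],[0,0,0,0,0,0],[0,0,0,0,0,0],[0,0,0,0,0,0]]'; done | grep -E 'time|pos|contact'
python3 -c "
from h import *
go([.5285,.2018,.077]);print(workorder.hand_in())"
```

```text
time: 8.18
tool_pos: [0.5285, 0.2023, 0.0766]
tool_rot: [3.14, 0.002, 2.779]
contact_force: [0.8, -0.8, 0.3]
opening: 0.0006
grip_force: 0.0
time: 8.85
tool_pos: [0.5278, 0.2022, 0.0755]
contact_force: [-0.4, 0.1, 0.0]
time: 9.52
tool_pos: [0.5278, 0.2022, 0.0755]
contact_force: [0.1, 0.5, -0.7]
time: 10.18
tool_pos: [0.5278, 0.2022, 0.0755]
contact_force: [0.2, -0.9, 0.4]
time: 10.85
tool_pos: [0.5278, 0.2022, 0.0755]
contact_force: [-0.5, -0.5, 0.3]
10.85 [0.52776299 0.20217686 0.07551397] [ 3.14153623e+00 -4.75376717e-05  2.77878721e+00] 0.0006518272158313468 delta [-0.0008 -0.0001 -0.0015]
the job is handed in; nothing more can be done
None
```

The job is handed in at 10.9 s: with closed fingers I pointed about 12 mm above the smallest vial's cap for over 2 s, then rose and finished about 12 mm above the rack's empty place for over 2 s; the force readings showed no contact.

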